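Screw down the cover of the vegetable cutter

TASK

The washed cover is back on the vegetable cutter, but its three wing bolts are still slack. Screw each of them clockwise until it is fully home against its stop, taking a fresh grip as often as needed, then let go; leave the bowl, the spare disc and the bottle where they are.

Things in the scene. Friction and masses are not known exactly. Their poses are not given: they have to be found in the camera images.
- cutter: table-top vegetable cutter, white and bare aluminium, 340 x 230 x 310 mm high, fixed on the draining board; origin on the board under its middle, z up, x to its back (its front faces the robot at yaw 0). Its round head, 212 mm across, leans 35 deg towards its front
- cover (a point): centre of the outer face of the head's round cover; z out of the face, x up the slope to the top bolt. The wing bolts stand 106 mm from it, at 0 and +-120 deg about z. The feed tube with its black pusher, 72 mm across, stands 70 mm out of the face here
- bolt_top_wing (a point): the uppermost (at the high edge) of the three black wing bolts holding the cover. Point on its axis at mid-height of the wing, a flat bar 46 long, 12 thick, 25 tall (mm); under it a round foot, 32 across, 8 thick, on the cover face 20 below this point. z points out along the axis, away from the machine (35 deg from vertical), x along the wing, y across its thickness
- bolt_top (a joint): turn of the top wing bolt, rad: 0 at the slack end of its captive thread, grows clockwise seen from outside. Steady drag 0.15 N m; stays where left; does not move along its axis. Fully home is a hard stop, felt as it stops turning, somewhere between 3.9 and 5.1 (each bolt has its own); it starts 1.6 to 2.5 short of it
- bolt_left_wing (a point): the lower one on the robot's left (+y) of the three black wing bolts holding the cover. Point on its axis at mid-height of the wing, a flat bar 46 long, 12 thick, 25 tall (mm); under it a round foot, 32 across, 8 thick, on the cover face 20 below this point. z points out along the axis, away from the machine (35 deg from vertical), x along the wing, y across its thickness
- bolt_left (a joint): turn of the left wing bolt, rad: 0 at the slack end of its captive thread, grows clockwise seen from outside. Steady drag 0.15 N m; stays where left; does not move along its axis. Fully home is a hard stop, felt as it stops turning, somewhere between 3.9 and 5.1 (each bolt has its own); it starts 1.6 to 2.5 short of it
- bolt_right_wing (a point): the lower one on the robot's right (-y) of the three black wing bolts holding the cover. Point on its axis at mid-height of the wing, a flat bar 46 long, 12 thick, 25 tall (mm); under it a round foot, 32 across, 8 thick, on the cover face 20 below this point. z points out along the axis, away from the machine (35 deg from vertical), x along the wing, y across its thickness
- bolt_right (a joint): turn of the right wing bolt, rad: 0 at the slack end of its captive thread, grows clockwise seen from outside. Steady drag 0.15 N m; stays where left; does not move along its axis. Fully home is a hard stop, felt as it stops turning, somewhere between 3.9 and 5.1 (each bolt has its own); it starts 1.6 to 2.5 short of it
- bowl: steel bowl, 170 mm across and 58 mm high, loose, under the cutter's outlet; origin at the centre of its underside, z up
- disc: spare cutting disc, steel, 160 mm across and 4 mm thick with a black hub 34 mm across and 20 mm high, loose, flat on the board; origin at the centre of its underside
- soap: clear bottle, 60 mm across and 170 mm high, loose, standing; origin at the centre of its underside

How it is judged (in metres and radians):
At the end, for the whole second after the job is handed in: All three wing bolts are within 0.1 rad of their stops (top: past 4.4, left: past 4.0, right: past 4.8 rad); bowl, disc and bottle are within 30 mm of where they began (value of joint bolt_top above 4.4 rad and value of joint bolt_left above 4 rad and value of joint bolt_right above 4.8 rad and distance of each of bowl, disc, soap from where it was at the start of the episode below 0.03 m); the robot touches nothing.
It fails at once if the bowl is pushed more than 30 mm (distance of bowl from where it was at the start of the episode above 0.03 m).
It fails at once if the spare disc is pushed more than 30 mm (distance of disc from where it was at the start of the episode above 0.03 m).
It fails at once if the bottle is pushed more than 30 mm (distance of soap from where it was at the start of the episode above 0.03 m).
It fails at once if the bottle is knocked over (angle between soap's own z axis and vertical above 0.5 rad).
It also fails if it takes over 72 s, if anything falls off the work surface, if the arm or the gripper's body presses on something with over 40 N, if the wrist force passes 120 N, or if a joint passes its speed limit or range.

ROBOT

A 6-joint arm with a two-finger parallel gripper is mounted at the origin on the work surface. World frame = base frame: x ahead of the robot, y to its left, z up, the work surface at z = 0. Lengths are in mm, angles in rad, forces in N, time in s.
With the tool pointing down it reaches from about 350 to 975 mm from the base axis. Payload 7.1 kg.
Tool frame: the origin (TCP) lies on the front face of the gripper's body, between the roots of the fingers; the fingertips stand 80 mm ahead of it and the grasp point (between the pads) lies 61 mm ahead of it (env.tips_ahead is the distance from the TCP to the fingertips, in mm); z points along the fingers, y is the direction in which the jaws open and shut (so a half turn about z gives the same grasp; the last joint's range is limited). The gripper opens to 88 mm and grips with 3 to 60 N. Pads are 20 mm wide; open, the fingers measure 115 mm over their backs; the gripper's body (75 mm by 178 mm) begins 61 mm behind the grasp point.
Start: joints at [1.113, 0.423, 1.63, -0, 1.089, -0.019], TCP at [265.501, 565.787, 302.675] pointing down, gripper open.
Joint ranges: [-3, 3], [-0.9, 2.11], [0.09, 2.58], [-1.31, 4.45], [0.11, 2.69], [-2.54, 2.54]. Speed limits (rad/s): [2.39, 2.39, 3.01, 3.14, 3.14, 3.14].

INTERFACE

Orientations are given as a unit quaternion [x, y, z, w].
In Python, from station import env, set_gripper, viewer, workorder gives the robot as it stands. Calls block until the motion is done:
- env.reach(position, orientation): joint-space move of the TCP to a pose.
- env.move_l(position, rot=None, rate=150, f_stop=None): straight line of the TCP; rot=None keeps the orientation; rate is the mean speed in mm/s. With f_stop (N) it stops when the force on the tool has changed by that much, and returns True; else False.
- env.move_joints(angles): joint-space move.
- set_gripper(opening): finger opening in mm; the grip force is fixed at half the most; returns when the fingers have stopped.
- env.hold(seconds).
- env.ik(position, orientation): joint angles nearest the present ones, or None.
- env.read_state(): the state.
- viewer.camera(name): name is "side" or "top" or "wrist"; returns the picture (400x640x3 uint8, blue, green, red); there is no depth.
- viewer.camera_params(name): a dict with "fx", "fy", "cx", "cy" (pixels), "pose" (4x4, takes a point from camera to world coordinates); the wrist camera has in their place "tool_from_camera" (4x4, takes a point from camera to tool coordinates, whose origin is the TCP and whose axes are the flange's). Camera axes: x right, y up, looking along -z (the intrinsics and any distortion apply to the point x, -y, -z); pixel columns grow to the right and rows downward; lengths in mm; the calibration is good to about 2 mm. A picture is of the moment at which its call begins: read the wrist's pose just before it. camera_params takes no time and is no camera call.
A pose or a line that the arm cannot do raises env.IKError and nothing moves.
- workorder.sign_off(): hands the job in, once; it reports no verdict.
The state is a dict: "time_s": time; "qpos": joint angles; "dq": joint speeds; "tau": joint torques, N m; "tool_pos": TCP position; "orientation": TCP orientation; "force": force on the tool from outside, world axes, zero at the start; "wrist_torque": the same for the moment, N m; "width": finger opening in mm.
Only numpy, scipy, OpenCV 4.12 (cv2) and the standard library are available. Lean on these libraries where they do the work, as an engineer would, in place of code of your own. Each camera call takes 0.05 s, during which the arm holds its last target. There are 200 camera calls.

## Working session

There is one attempt and no reset: what is moved stays moved. The work goes in short steps, each a Python script; the robot and the scene stay as the last script left them, time stands still between calls to the robot, and variables do not carry over. Pictures are saved under pics/ and viewed, about 8 in all and at most 12, crops included, and the job is handed in when it is done.

```bash
ls; mkdir -p pics; python3 - <<'E'
from station import env, set_gripper, viewer, workorder
import cv2, numpy as np
np.set_printoptions(precision=4,suppress=True)
for n in ("side","top","wrist"):
    cv2.imwrite(f"pics/{n}0.png",viewer.camera(n)); print(n,viewer.camera_params(n))
s=env.read_state(); print(s)
E
```

```text
pics
side {'fx': 382.63814185441373, 'fy': 382.63814185441373, 'cx': 319.14470880707654, 'cy': 201.7966841095245, 'pose': array([[   0.9092,    0.2203,   -0.3532,  135.0964],
       [  -0.4161,    0.4586,   -0.7852, -817.4769],
       [  -0.011 ,    0.8609,    0.5087,  710.157 ],
       [   0.    ,    0.    ,    0.    ,    1.    ]])}
top {'fx': 509.04050785062685, 'fy': 509.04050785062685, 'cx': 318.117753919425, 'cy': 206.410047801, 'pose': array([[   0.0166,    0.9948,   -0.1005,  366.8066],
       [  -0.9999,    0.0169,    0.0024,   -2.9632],
       [   0.004 ,    0.1004,    0.9949, 1491.2836],
       [   0.    ,    0.    ,    0.    ,    1.    ]])}
wrist {'fx': 360.2329891913824, 'fy': 360.2329891913824, 'cx': 316.16549051878536, 'cy': 194.97730246548997, 'tool_from_camera': array([[ -0.0005,   0.9599,   0.2803,  77.1327],
       [  1.    ,   0.0006,   0.    ,   0.1896],
       [ -0.0001,   0.2803,  -0.9599, -82.0142],
       [  0.    ,   0.    ,   0.    ,   1.    ]])}
{'time_s': 0.15, 'qpos': array([ 1.113 ,  0.4237,  1.6305,  0.    ,  1.0886, -0.019 ]), 'dq': array([ 0.001 , -0.0031, -0.0033,  0.002 , -0.0015,  0.0007]), 'tau': array([  0.0007, -54.4983, -27.3922,   0.0644,   0.0204,  -0.    ]), 'tool_pos': array([265.3565, 565.5099, 302.0769]), 'orientation': array([ 0.2176,  0.976 , -0.0006, -0.0001]), 'force': array([-0.3125, -0.5608, -1.202 ]), 'wrist_torque': array([-0.0067,  0.0646, -0.0031]), 'width': 87.7474575857398}
```

View pics/top0.png

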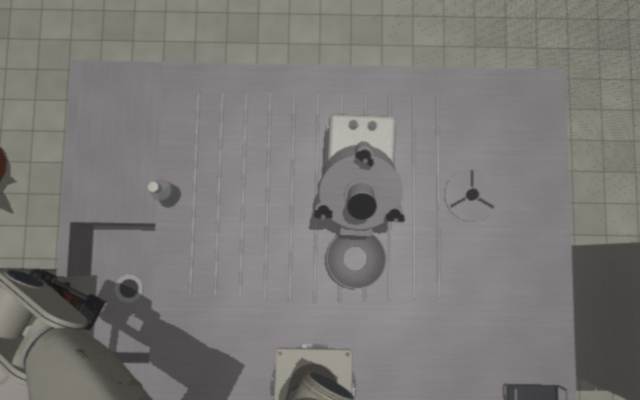

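View pics/side0.png

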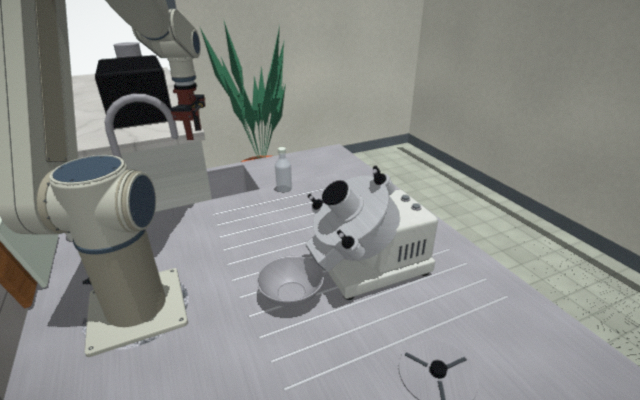

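The top view shows the bolts near (363,155), (323,212) and (396,215), the pusher at (361,206), the bowl at (355,260), the disc at (472,195) and the bottle at (160,188). In the side view the bolts are near (379,176), (316,202) and (348,241). Next I'll triangulate them.

```bash
cat > h.py <<'E'
from station import env, set_gripper, viewer, workorder
import cv2, numpy as np
from scipy.spatial.transform import Rotation as R
np.set_printoptions(precision=3,suppress=True)
def ray(p,pose,uv):
    d=np.array([(uv[0]-p['cx'])/p['fx'],-(uv[1]-p['cy'])/p['fy'],-1.])
    d=pose[:3,:3]@d; return pose[:3,3],d/np.linalg.norm(d)
def tri(rays):
    A=sum(np.eye(3)-np.outer(d,d) for o,d in rays); b=sum((np.eye(3)-np.outer(d,d))@o for o,d in rays)
    x=np.linalg.solve(A,b); return x,[np.linalg.norm(np.cross(x-o,d)) for o,d in rays]
def blobs(img,th=45,amin=20):
    m=(img.max(2)<th).astype(np.uint8)
    n,l,st,c=cv2.connectedComponentsWithStats(m)
    return [(c[i].round(1),st[i]) for i in range(1,n) if st[i][4]>amin]
E
python3 - <<'E'
from h import *
for n,(x0,x1,y0,y1) in dict(top=(300,420,130,240),side=(290,400,150,260)).items():
    im=cv2.imread(f"pics/{n}0.png")
    for th in (30,45):
        print(n,th)
        for c,s in blobs(im,th):
            if x0<c[0]<x1 and y0<c[1]<y1: print(c,s)
    cr=cv2.resize(im[y0:y1,x0:x1],None,fx=3.5,fy=3.5,interpolation=cv2.INTER_CUBIC); cv2.imwrite(f"pics/{n}c.png",cr)
a=cv2.imread("pics/topc.png");b=cv2.imread("pics/sidec.png");h=max(a.shape[0],b.shape[0])
f=lambda i:cv2.copyMakeBorder(i,0,h-i.shape[0],0,0,0)
c=np.hstack([f(a),f(b)]);print(c.shape);cv2.imwrite("pics/c1.png",cv2.resize(c,(min(800,c.shape[1]),h)))
E
```

```text
top 30
top 45
side 30
[378.9 178.2] [375 171  10  13  81]
[334.7 192.9] [323 182  24  22 361]
[316.5 203.9] [313 200   8   9  52]
[347.1 242. ] [342 237  11  11  90]
side 45
[378.8 177.3] [374 167  11  17 102]
[332.1 194.4] [312 181  35  28 491]
[347.  241.7] [342 236  12  12 109]
(385, 805, 3)
```

View pics/c1.png

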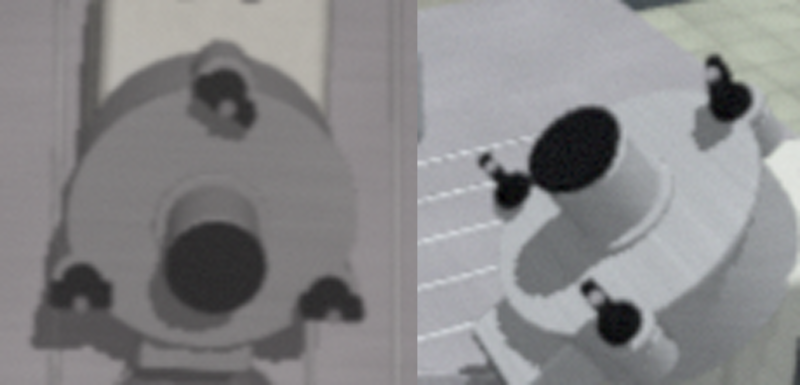

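The crops show each bolt as a black foot with its wing. In the full images the top-view bolts are at (364,156), (323,212) and (395,215), and the side-view bolts at (379,177), (316,203) and (347,242). I'll triangulate roughly, then look square-on with the wrist camera.

```bash
python3 - <<'E'
from h import *
P={n:viewer.camera_params(n) for n in("top","side")}
pts={'top':((364.3,156),(379,177.5)),'left':((323.3,212.3),(316.5,203)),'right':((395,215.3),(347,241.8)),'pusher':((361,206),(334.7,192.5))}
X={}
for k,(a,b) in pts.items():
    X[k],e=tri([ray(P['top'],P['top']['pose'],a),ray(P['side'],P['side']['pose'],b)]); print(k,X[k],np.array(e))
t,l,r=X['top'],X['left'],X['right']
c=(t+l+r)/3;print("radii",[np.linalg.norm(v-c) for v in(t,l,r)]); n=np.cross(l-t,r-t);n/=np.linalg.norm(n)
print("normal",n,"tilt deg",np.degrees(np.arccos(n[2])),"yaw",np.degrees(np.arctan2(-n[1],-n[0])), "yaw from lr",np.degrees(np.arctan2(-(l-r)[0],(l-r)[1])),"c",c)
print((X['pusher']-c)@n)
# candidate view poses: tool z=-n, camera square on cover
yaw=np.arctan2(-n[1],-n[0])
for k in range(4):
    Rt=R.from_euler('z',yaw)*R.from_euler('y',-np.radians(35))*R.from_euler('xz',[np.pi,k*np.pi/2])
    z=Rt.as_matrix()[:,2]
    for k2 in ('top','left','right'):
        q=env.ik(list(X[k2]-z*100),list(Rt.as_quat())); print(k,k2,q)
E
```

```text
top [ 612.799 -115.091  282.897] [0.103 0.103]
left [484.47  -20.094 192.062] [1.457 1.457]
right [ 478.887 -203.836  189.84 ] [0.221 0.221]
pusher [ 493.692 -109.748  266.905] [0.489 0.489]
radii [np.float64(106.78434116915258), np.float64(105.73222491375336), np.float64(106.86739872044555)]
normal [-0.574  0.008  0.819] tilt deg 35.03330968739494 yaw -0.7523281208311849 yaw from lr -1.7403337339342535 c [ 525.385 -113.007  221.6  ]
55.313458300850826
0 top [-0.287  0.115  2.004  0.36   0.455  1.018]
0 left [-0.1    0.052  2.358  0.387  0.132  1.116]
0 right [-0.641  0.146  2.253  1.009  0.409  0.065]
1 top [-0.287  0.115  2.004  0.36   0.455 -0.553]
1 left [-0.1    0.052  2.358  0.387  0.132 -0.455]
1 right [-0.641  0.146  2.253  1.009  0.409 -1.506]
2 top [-0.287  0.115  2.004  0.36   0.455 -2.123]
2 left [-0.1    0.052  2.358  0.387  0.132 -2.026]
2 right None
3 top None
3 left None
3 right [-0.641  0.146  2.253  1.009  0.409  1.635]
```

Triangulation agrees with the given sizes: radii 106–107 mm, tilt 35.0°. Next is a square-on wrist view of all three bolts.

```bash
cat >> h.py <<'E'
X0={'top':np.array([612.8,-115.1,282.9]),'left':np.array([484.5,-20.1,192.1]),'right':np.array([478.9,-203.8,189.8])}
C0=np.array([525.4,-113,221.6]); YAW=np.radians(-1.2)
RC=R.from_euler('z',YAW)*R.from_euler('y',-np.radians(35))  # cover frame: z=n, x up slope
N=RC.as_matrix()[:,2]
TFC=viewer.camera_params("wrist")['tool_from_camera']
def wcam():
    s=env.read_state(); T=np.eye(4);T[:3,:3]=R.from_quat(s['orientation']).as_matrix();T[:3,3]=s['tool_pos']
    return viewer.camera("wrist"),T@TFC
E
python3 - <<'E'
from h import *
best=[]
for D in (300,340,380):
  for roll in np.radians(np.arange(0,360,15)):
    Rcam=(RC*R.from_euler('z',roll)).as_matrix()  # cam z = n
    Rt=Rcam@TFC[:3,:3].T; cp=C0+N*D; p=cp-Rt@TFC[:3,3]
    q=env.ik(list(p),list(R.from_matrix(Rt).as_quat()))
    if q is not None: best.append((D,round(np.degrees(roll)),np.array(q),p,R.from_matrix(Rt).as_quat()))
for b in best: print(b[0],b[1],b[2],b[3])
q0=env.read_state()['qpos']
best=[b for b in best if b[0]==340] or best
b=min(best,key=lambda b:abs(b[2]-q0).max())
print("use",b); env.reach(list(b[3]),list(b[4])); 
im,pose=wcam(); np.save("pose1.npy",pose); cv2.imwrite("pics/w1.png",im); print(env.read_state()['time_s'],env.read_state()['tool_pos'])
E
```

```text
300 0 [-0.703 -0.039  2.133  0.793  0.915 -1.231] [ 409.707 -161.644  385.056]
300 15 [-0.654 -0.031  2.081  0.683  0.938 -1.353] [ 420.569 -160.173  392.639]
300 30 [-0.596 -0.028  2.038  0.572  0.951 -1.471] [ 430.773 -155.324  399.711]
300 45 [-0.53  -0.03   2.007  0.46   0.954 -1.586] [ 439.623 -147.427  405.791]
300 60 [-0.46  -0.035  1.987  0.347  0.947 -1.7  ] [ 446.516 -137.02   410.464]
300 75 [-0.387 -0.045  1.98   0.233  0.929 -1.811] [ 450.983 -124.813  413.411]
300 90 [-0.313 -0.058  1.987  0.118  0.902 -1.922] [ 452.718 -111.637  414.433]
300 105 [-0.241 -0.073  2.006  0.001  0.865 -2.031] [451.604 -98.391 413.459]
300 120 [-0.173 -0.092  2.038 -0.117  0.819 -2.14 ] [447.716 -85.977 410.555]
300 135 [-0.112 -0.112  2.081 -0.236  0.764 -2.249] [441.321 -75.242 405.92 ]
300 150 [-0.063 -0.134  2.132 -0.356  0.7   -2.362] [432.852 -66.916 399.87 ]
300 165 [-0.029 -0.157  2.19  -0.474  0.625 -2.483] [422.888 -61.567 392.816]
300 255 [-0.431 -0.227  2.46   1.388  0.248  0.176] [370.832 -96.39  356.885]
300 270 [-0.563 -0.199  2.449  1.405  0.421 -0.18 ] [ 369.097 -109.566  3
[... 3075 characters left out ...]
 0.787] [324.956 -95.43  422.417]
380 270 [-0.696 -0.442  2.404  0.953  0.641  0.261] [ 323.221 -108.605  421.396]
380 285 [-0.803 -0.39   2.374  1.006  0.783 -0.111] [ 324.335 -121.851  422.37 ]
380 300 [-0.861 -0.335  2.33   0.991  0.893 -0.396] [ 328.222 -134.265  425.273]
380 315 [-0.88  -0.286  2.276  0.943  0.974 -0.628] [ 334.618 -145.001  429.908]
380 330 [-0.87  -0.246  2.217  0.876  1.033 -0.825] [ 343.087 -153.327  435.959]
380 345 [-0.839 -0.215  2.158  0.798  1.076 -0.996] [ 353.051 -158.676  443.012]
use (340, 240, array([-0.323, -0.373,  2.431,  0.389,  0.237,  1.501]), array([352.361, -83.703, 392.599]), array([ 0.868, -0.264,  0.418, -0.038]))
2.625 [352.766 -83.462 392.714]
```

View pics/w1.png

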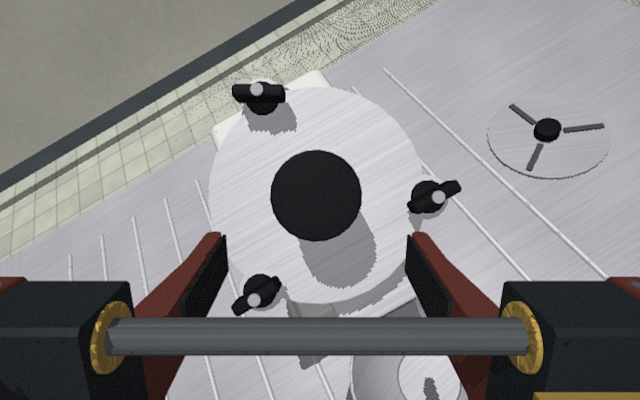

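The wrist view shows the cover square-on, with bolts at (258,92) top, (437,196) right and (256,291) left. Each wing is visible and has a grey cap at its top on the axis. I'll zoom in on all three.

```bash
python3 - <<'E'
from h import *
im=cv2.imread("pics/w1.png"); B={'top':(260,96),'right':(435,196),'left':(256,291)}
cr=[]
for k,(u,v) in B.items():
    c=im[v-32:v+32,u-32:u+32]; cr.append(cv2.resize(c,None,fx=4,fy=4,interpolation=cv2.INTER_CUBIC))
    m=(c.max(2)<50).astype(np.uint8); n,l,st,cc=cv2.connectedComponentsWithStats(m)
    i=1+np.argmax(st[1:,4]); pts=np.argwhere(l==i)[:,::-1]+[u-32,v-32]
    d=np.linalg.norm(pts[:,None]-pts[None],axis=2); a,b=np.unravel_index(d.argmax(),d.shape)
    w,V=np.linalg.eigh(np.cov(pts.T)); g=c.astype(int); 
    print(k,st[i],"far",pts[a],pts[b],"centroid",pts.mean(0),"pca",V[:,1],w)
cv2.imwrite("pics/w1c.png",np.hstack(cr))
E
```

```text
top [   4   18   53   33 1066] far [232  87] [284 101] centroid [259.925  97.35 ] pca [-0.997 -0.077] [ 59.838 194.69 ]
right [   4   17   54   33 1009] far [460 187] [407 204] centroid [429.998 195.438] pca [-0.908  0.42 ] [ 58.137 204.939]
left [  8  15  49  42 987] far [278 279] [234 312] centroid [257.276 292.131] pca [-0.818  0.575] [ 57.048 201.107]
```

View pics/w1c.png

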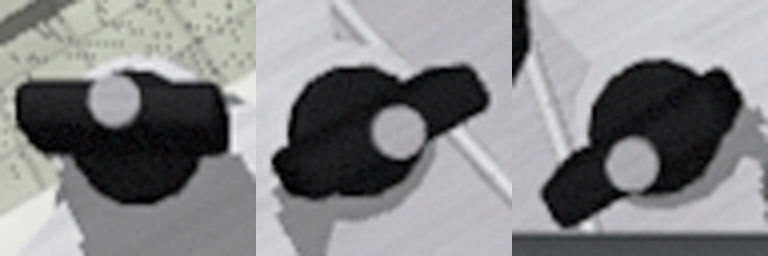

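```bash
python3 - <<'E'
from h import *
im=cv2.imread("pics/w1.png"); B={'top':(260,96),'right':(435,196),'left':(256,291)}
cr=[]
for k,(u,v) in B.items():
    c=cv2.GaussianBlur(im[v-32:v+32,u-32:u+32],(3,3),0).astype(float)
    c=np.clip((c-10)*7,0,255).astype(np.uint8)
    cr.append(cv2.resize(c,None,fx=4,fy=4,interpolation=cv2.INTER_CUBIC))
cv2.imwrite("pics/w1d.png",np.hstack(cr))
p=viewer.camera_params("wrist"); pose=np.load("pose1.npy")
caps={'top':(256.5,89),'right':(438.75,196.75),'left':(254,300)}
for h in (-5,0,5,10,15,20,25,30):
    o0=C0+N*h; Y={}
    for k,uv in caps.items():
        o,d=ray(p,pose,uv); Y[k]=o+d*((o0-o)@N)/(d@N)
    c=sum(Y.values())/3; print(h,[round(np.linalg.norm(Y[k]-c),1) for k in Y],c,[RC.inv().apply(Y[k]-c) for k in Y])
# camera x,y axes in cover frame
print((RC.inv()*R.from_matrix(pose[:3,:3])).as_matrix())
E
```

```text
-5 [np.float64(116.8), np.float64(117.1), np.float64(116.7)] [ 528.341 -112.757  217.551] [array([116.775,  -1.072,  -0.   ]), array([ -59.69, -100.77,   -0.  ]), array([-57.085, 101.842,   0.   ])]
0 [np.float64(115.1), np.float64(115.4), np.float64(115.1)] [ 525.478 -112.699  221.65 ] [array([115.082,  -1.056,  -0.   ]), array([-58.825, -99.309,  -0.   ]), array([-56.257, 100.365,   0.   ])]
5 [np.float64(113.4), np.float64(113.7), np.float64(113.4)] [ 522.615 -112.64   225.749] [array([113.389,  -1.04 ,   0.   ]), array([-57.96 , -97.848,   0.   ]), array([-55.429,  98.889,   0.   ])]
10 [np.float64(111.7), np.float64(112.0), np.float64(111.7)] [ 519.752 -112.582  229.848] [array([111.696,  -1.025,   0.   ]), array([-57.094, -96.387,   0.   ]), array([-54.602,  97.412,   0.   ])]
15 [np.float64(110.0), np.float64(110.3), np.float64(110.0)] [ 516.89  -112.523  233.947] [array([110.003,  -1.009,  -0.   ]), array([-56.229, -94.926,  -0.   ]), array([-53.774,  95.936,  -0.   ])]
20 [np.float64(108.3), np.float64(108.6), np.float64(108.3)] [ 514.027 -112.464  238.046] [array([108.31 ,  -0.994,  -0.   ]), array([-55.364, -93.466,  -0.   ]), array([-52.947,  94.459,  -0.   ])]
25 [np.float64(106.6), np.float64(106.9), np.float64(106.6)] [ 511.164 -112.406  242.145] [array([106.617,  -0.978,  -0.   ]), array([-54.498, -92.005,  -0.   ]), array([-52.119,  92.983,   0.   ])]
30 [np.float64(104.9), np.float64(105.2), np.float64(104.9)] [ 508.301 -112.347  246.244] [array([104.924,  -0.963,   0.   ]), array([-53.633, -90.544,   0.   ]), array([-51.291,  91.506,   0.   ])]
[[-0.499  0.867  0.   ]
 [-0.867 -0.499 -0.   ]
 [-0.    -0.     1.   ]]
```

View pics/w1d.png

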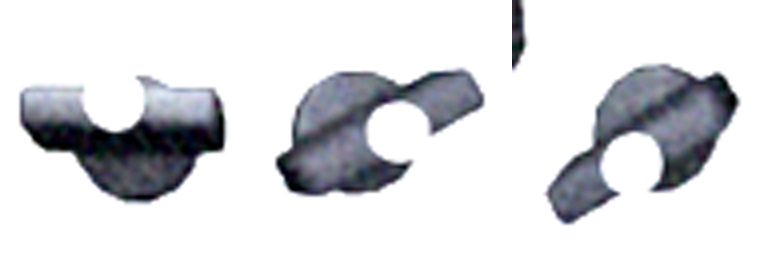

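The pusher's 91 px diameter puts its top 55 mm above C0, which matches the triangulated 55.3 mm, so the cover face is C0 − 15 mm along the normal. In the cover frame the wings lie at 60° (top), 90° (left) and 90° (right). I'll check IK for all three, then do the top bolt.

```bash
cat >> h.py <<'E'
# measured lateral positions (cover frame xy about C0), wing angle deg
LAT={'top':(106.1,-0.7),'right':(-54.2,-91.3),'left':(-51.8,92.8)}
ANG={'top':59.5,'right':90.,'left':-90.}
def P(k): return C0+RC.apply([LAT[k][0],LAT[k][1],5.])
def rot(a): return (RC*R.from_euler('z',a,degrees=True)*R.from_euler('x',180,degrees=True)).as_quat()
def ikk(k,h,a): return env.ik(list(P(k)+N*h),list(rot(a)))
def mz(): return float(env.read_state()['wrist_torque']@N)
def grip(k,a,h=72):
    env.reach(list(P(k)+N*150),list(rot(a)))
    hit=env.move_l(list(P(k)+N*h),rate=100,f_stop=12); s=env.read_state()
    print(k,"descent hit",hit,"height",(s['tool_pos']-P(k))@N,"F",s['force'])
    if hit: return False
    set_gripper(0); s=env.read_state(); print("width",s['width'],"F",s['force'],"mz",mz(),"t",s['time_s']); return 8<s['width']<20
def turn(first,limit,tmax=0.9,step=0.12):
    q=env.read_state()['qpos'].copy(); q0=q[5]; m0=mz(); log=[]; stop=False
    for i in range(60):
        d=first if i==0 else step
        if q[5]-d<limit: break
        q[5]-=d; env.move_joints(list(q)); s=env.read_state(); m=mz()-m0
        log.append((round(q0-q[5],2),round(m,2),round(s['width'],1),round(np.linalg.norm(s['force']),1)))
        if abs(m)>tmax: stop=True; break
    for l in log: print(l)
    print("stop",stop,"q6",s['qpos'][5],"t",s['time_s'],"tau6",s['tau'][5]); return stop
def release(k):
    set_gripper(70); p=env.read_state()['tool_pos']; env.move_l(list(p+N*80),rate=150); print("released t",env.read_state()['time_s'])
E
python3 - <<'E'
from h import *
for k in LAT:
    for h in (150,72): print(k,h,P(k),ikk(k,h,ANG[k]))
set_gripper(70)
if grip('top',ANG['top']): turn(0.3,-2.45)
E
```

```text
top 150 [ 609.411 -115.46   286.552] [-0.305  0.004  2.01   0.309  0.557  0.033]
top 72 [ 609.411 -115.46   286.552] [-0.277  0.162  2.     0.373  0.41  -0.024]
right 150 [ 476.232 -203.29   194.608] [-0.692  0.005  2.26   0.806  0.517 -1.313]
right 72 [ 476.232 -203.29   194.608] [-0.615  0.201  2.247  1.113  0.366 -1.591]
left 150 [482.053 -19.272 195.985] None
left 72 [482.053 -19.272 195.985] None
top descent hit False height 72.2823059681684 F [-0.479  0.771  0.255]
width 30.32764135326632 F [-0.642 -0.492  1.794] mz 0.0035513492803534346 t 6.0917
```

The fingers stopped at 30 mm, so this is not a proper wing grasp (about 12 mm expected). I'll look at it.

```bash
python3 - <<'E'
from h import *
im,pose=wcam(); np.save("pose2.npy",pose); cv2.imwrite("pics/w2.png",im); s=env.read_state(); print(s['width'],s['tool_pos'],s['force'])
E
```

```text
30.45318824554945 [ 568.153 -114.63   345.639] [-2.264 -0.159  2.638]
```

View pics/w2.png

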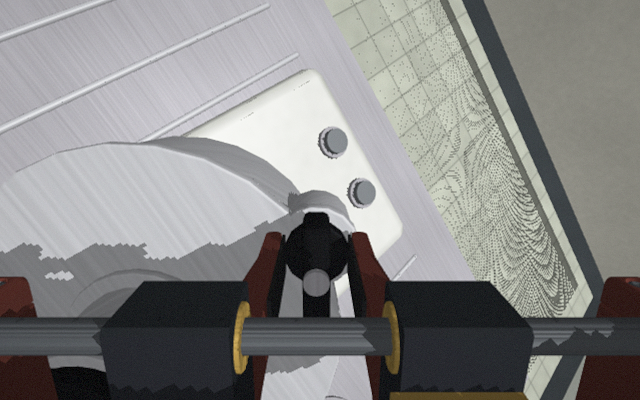

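The wing lines up with the jaws (wing at column 316, fingers at 283 and 350). The fingers have closed on the round foot, though, so the face is about 6–7 mm higher than I took it, as the cap-radius estimate suggested. I'll raise and re-grip. Clockwise also turns out to be q6 increasing, so I'll fix that sign and pick start angles to suit.

```bash
sed -i 's/q\[5\]-d<limit/q[5]+d>limit/; s/q\[5\]-=d/q[5]+=d/; s/round(q0-q\[5\],2)/round(q[5]-q0,2)/; s/h=72)/h=79)/' h.py
python3 - <<'E'
from h import *
for k,aa in dict(top=(59.5,239.5),right=(90,-90),left=(90,-90)).items():
    for a in aa:
      for h in (150,79): 
        q=ikk(k,h,a); print(k,a,h,None if q is None else np.array(q))
set_gripper(70); env.move_l(list(P('top')+N*79),rate=50)
set_gripper(0); s=env.read_state(); print(s['width'],s['force'],mz())
if 8<s['width']<20: turn(0.3,2.45)
E
```

```text
top 59.5 150 [-0.305  0.004  2.01   0.309  0.557  0.033]
top 59.5 79 [-0.28   0.148  2.002  0.366  0.422 -0.017]
top 239.5 150 None
top 239.5 79 None
right 90 150 [-0.692  0.005  2.26   0.806  0.517 -1.313]
right 90 79 [-0.621  0.184  2.249  1.079  0.377 -1.559]
right -90 150 [-0.692  0.005  2.26   0.806  0.517  1.828]
right -90 79 [-0.621  0.184  2.249  1.079  0.377  1.583]
left 90 150 [-0.101 -0.114  2.364  0.162  0.286 -0.221]
left 90 79 None
left -90 150 None
left -90 79 None
11.750571805299074 [ 1.279  0.135 -0.593] 0.16725458516161198
(np.float64(0.3), -0.28, 11.7, np.float64(1.0))
(np.float64(0.42), -0.28, 11.5, np.float64(0.6))
(np.float64(0.54), -0.28, 12.3, np.float64(1.4))
(np.float64(0.66), -0.3, 11.8, np.float64(2.4))
(np.float64(0.78), -0.3, 11.6, np.float64(2.4))
(np.float64(0.9), -0.32, 11.5, np.float64(2.9))
(np.float64(1.02), -0.26, 11.7, np.float64(4.0))
(np.float64(1.14), -0.29, 11.6, np.float64(5.9))
(np.float64(1.26), -0.36, 11.9, np.float64(5.4))
(np.float64(1.38), -0.31, 11.9, np.float64(5.0))
(np.float64(1.5), -0.3, 11.4, np.float64(5.9))
(np.float64(1.62), -0.36, 11.8, np.float64(6.3))
(np.float64(1.74), -0.29, 11.8, np.float64(6.8))
(np.float64(1.86), -0.38, 11.5, np.float64(7.1))
(np.float64(1.98), -0.44, 11.6, np.float64(6.4))
(np.float64(2.1), -0.36, 11.8, np.float64(7.3))
(np.float64(2.22), -0.32, 11.8, np.float64(7.5))
(np.float64(2.34), -0.34, 12.0, np.float64(7.2))
(np.float64(2.46), 0.4, 12.1, np.float64(6.6))
stop False q6 2.4356603845232225 t 13.025 tau6 0.8555846102535725
```

The torque jumped by 0.7 N m at 2.46 rad, so the top bolt is at its stop. I'll add a small extra push and release. The left bolt is out of IK range because wrist joint 5 hits its lower limit, so I'll search small tool tilts about the grasp point for it. First the right bolt.

```bash
python3 - <<'E'
from h import *
q=env.read_state()['qpos'].copy(); print(q, mz(), env.read_state()['tau'][5]); q[5]=2.50; env.move_joints(list(q)); s=env.read_state(); print("push",s['qpos'][5],mz(),s['tau'][5],s['width'])
release('top')
if grip('right',90): turn(1.2,2.45,tmax=0.6)
for tx in (-6,-4,-2,0,2,4,6):
  for ty in (-6,-4,-2,0,2,4,6):
    Rt=RC*R.from_euler('xy',[tx,ty],degrees=True)*R.from_euler('z',90,degrees=True)*R.from_euler('x',180,degrees=True)
    z=Rt.as_matrix()[:,2]; g=P('left')+N*18   # grasp point at h=79
    q=env.ik(list(g-z*61),list(Rt.as_quat()))
    if q is not None and np.hypot(tx,ty)<7: print(tx,ty,np.array(q))
E
```

```text
[-0.279  0.148  2.001  0.366  0.423  2.436] 0.5634643968724335 0.8555846102535725
push 2.494290620663175 0.5372830772612197 0.7597250305116177 12.741223505491279Traceback (most recent call last):
  File "<stdin>", line 3, in <module>
  File "h.py", line 47, in release
    set_gripper(70); p=env.read_state()['tool_pos']; env.move_l(list(p+N*80),rate=150); print("released t",env.read_state()['time_s'])
                                                     ~~~~~~~~~~^^^^^^^^^^^^^^^^^^^^^^^
station.IKError: the arm cannot follow that straight line within its joint ranges
```

```bash
sed -i "s/set_gripper(70); p=env/set_gripper(70); q=env.read_state()['qpos'].copy(); q[5]-=0.3; env.move_joints(list(q)); p=env/" h.py
python3 - <<'E'
from h import *
release('top')
if grip('right',90): turn(1.2,2.45,tmax=0.6)
for tx in (-6,-4,-2,0,2,4,6):
  for ty in (-6,-4,-2,0,2,4,6):
    Rt=RC*R.from_euler('xy',[tx,ty],degrees=True)*R.from_euler('z',90,degrees=True)*R.from_euler('x',180,degrees=True)
    z=Rt.as_matrix()[:,2]; g=P('left')+N*18   # grasp point at h=79
    q=env.ik(list(g-z*61),list(Rt.as_quat()))
    if q is not None and np.hypot(tx,ty)<7: print(tx,ty,np.array(q))
E
```

```text
released t 15.5583
right descent hit False height 79.07668543959694 F [0.467 0.803 0.154]
width 11.733906816375896 F [2.089 0.582 2.118] mz -0.12289215806525726 t 20.3333
(np.float64(1.2), 0.13, 11.6, np.float64(4.1))
(np.float64(1.32), -0.01, 11.9, np.float64(5.9))
(np.float64(1.44), -0.02, 12.0, np.float64(5.3))
(np.float64(1.56), -0.01, 12.1, np.float64(6.1))
(np.float64(1.68), -0.05, 11.8, np.float64(6.3))
(np.float64(1.8), -0.04, 11.9, np.float64(7.6))
(np.float64(1.92), -0.04, 11.9, np.float64(6.4))
(np.float64(2.04), 0.7, 12.6, np.float64(7.2))
stop True q6 0.4769613008084976 t 23.1917 tau6 0.8670561388134956
-6 0 [ 0.009  0.107  2.35  -1.016  0.144  1.036]
-6 2 [ 0.009  0.106  2.33  -0.741  0.179  0.758]
-4 2 [-0.023  0.102  2.331 -0.479  0.149  0.473]
-4 4 [-0.023  0.102  2.31  -0.352  0.2    0.344]
-2 2 [-0.056  0.1    2.332 -0.12   0.134  0.089]
-2 4 [-0.055  0.1    2.311 -0.093  0.189  0.062]
-2 6 [-0.054  0.102  2.29  -0.079  0.243  0.047]
0 2 [-0.088  0.1    2.331  0.265  0.14  -0.319]
0 4 [-0.086  0.1    2.311  0.176  0.194 -0.229]
0 6 [-0.085  0.102  2.29   0.127  0.247 -0.179]
2 -6 [-0.132  0.119  2.411  2.309  0.145 -2.399]
2 -4 [-0.129  0.112  2.391  1.909  0.109 -1.995]
2 0 [-0.123  0.103  2.351  0.85   0.124 -0.93 ]
2 2 [-0.12   0.101  2.33   0.571  0.165 -0.648]
2 4 [-0.118  0.101  2.31   0.413  0.212 -0.488]
2 6 [-0.115  0.103  2.289  0.317  0.261 -0.389]
4 -4 [-0.163  0.115  2.389  1.758  0.162 -1.872]
4 -2 [-0.159  0.109  2.369  1.38   0.155 -1.49 ]
4 0 [-0.156  0.106  2.349  1.034  0.171 -1.139]
4 2 [-0.152  0.104  2.329  0.777  0.201 -0.878]
4 4 [-0.149  0.104  2.308  0.601  0.24  -0.698]
6 -2 [-0.192  0.114  2.367  1.395  0.21  -1.531]
6 0 [-0.188  0.11   2.347  1.131  0.22  -1.261]
6 2 [-0.184  0.108  2.326  0.911  0.244 -1.035]
```

The right bolt is home: drag stayed flat, then the torque jumped by 0.75 N m at about 2.0 rad. I'll release it and do the left bolt with a (2°, 2°) tilt.

```bash
python3 - <<'E'
from h import *
release('right')
Rt=RC*R.from_euler('xy',[2,2],degrees=True)*R.from_euler('z',90,degrees=True)*R.from_euler('x',180,degrees=True)
z=Rt.as_matrix()[:,2]; g=P('left')+N*18; o=list(Rt.as_quat())
env.reach(list(g-z*132),o)
hit=env.move_l(list(g-z*61),rate=100,f_stop=12); s=env.read_state(); print(hit,s['force'],s['qpos'])
if not hit:
    set_gripper(0); s=env.read_state(); print(s['width'],s['force'],mz())
    if 8<s['width']<20: turn(1.2,2.45,tmax=0.6)
E
```

```text
released t 25.2583
False [-0.62   0.614 -0.18 ] [-0.122  0.102  2.33   0.57   0.165 -0.647]
11.883987161562137 [2.169 2.157 0.653] 0.14548738547114518
(np.float64(1.2), -0.07, 12.0, np.float64(1.5))
(np.float64(1.32), -0.24, 12.0, np.float64(2.3))
(np.float64(1.44), -0.24, 12.0, np.float64(3.0))
(np.float64(1.56), -0.25, 11.8, np.float64(3.1))
(np.float64(1.68), -0.25, 11.9, np.float64(4.1))
(np.float64(1.8), -0.27, 11.6, np.float64(3.8))
(np.float64(1.92), 0.44, 12.2, np.float64(2.6))
(np.float64(2.04), 0.65, 14.6, np.float64(3.4))
stop True q6 1.3841267639636137 t 30.7083 tau6 1.1331403255462646
```

The left bolt is home too: torque jump at about 1.9 rad, then the jaws were forced open to 14.6 mm. I'll release, back off and look once more.

```bash
python3 - <<'E'
from h import *
release('left')
pose=np.load("pose1.npy"); Rt=pose[:3,:3]@TFC[:3,:3].T; p=pose[:3,3]-Rt@TFC[:3,3]
env.reach(list(p),list(R.from_matrix(Rt).as_quat()))
im,_=wcam(); print(env.read_state()['time_s'],env.read_state()['force'])
w=cv2.resize(im[50:330,190:490],(600,560),interpolation=cv2.INTER_CUBIC); cv2.imwrite("pics/w3.png",np.clip((w.astype(float)-10)*4,0,255))
# loose-object shift since start, top and side views
for n in("top","side"):
    b=viewer.camera(n); cv2.imwrite(f"pics/{n}9.png",b); a=cv2.imread(f"pics/{n}0.png")
    for k,(u,v,r) in ({'disc':(472,195,35),'soap':(160,188,18),'bowl':(355,265,25)} if n=="top" else {'disc':(438,370,28),'soap':(283,170,24),'bowl':(291,285,34)}).items():
        f=lambda i:np.float32(cv2.cvtColor(i,6)[v-r:v+r,u-r:u+r]); sh,resp=cv2.phaseCorrelate(f(a),f(b)); print(n,k,np.array(sh),round(resp,2))
E
```

```text
released t 32.7583
33.325 [ 0.124  0.567 -0.08 ]
top disc [-0.025  0.015] 0.91
top soap [-0.078 -0.06 ] 0.95
top bowl [1.485 8.722] 0.07
side disc [0.037 0.031] 0.98
side soap [9.248 2.99 ] 0.01
side bowl [-0.185  0.041] 0.77[ WARN:0@1.867] global loadsave.cpp:1063 imwrite_ Unsupported depth image for selected encoder is fallbacked to CV_8U.
```

View pics/w3.png

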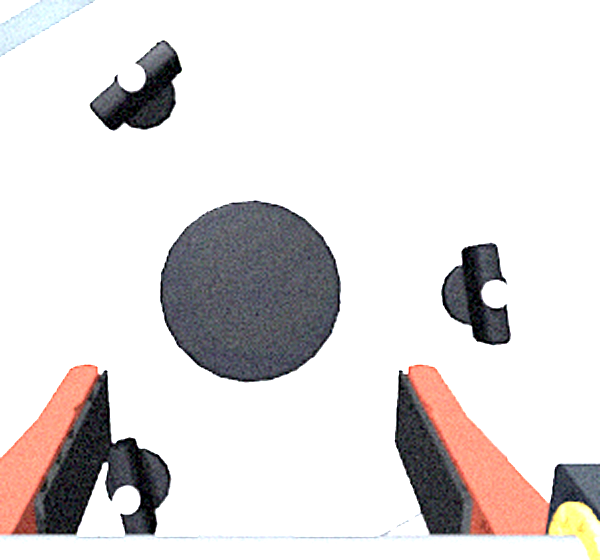

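The final view shows all three wings released. The turns read from the image are about 139° (2.43 rad) top, 109° (1.90) right and 109° (1.90) left, which matches the torque stops. Each loose object shows less than 0.2 px of shift in a clear view, so I'm handing in.

```bash
python3 -c "
from h import *
workorder.sign_off(); print(env.read_state()['time_s'])"
```

```text
the job is handed in; nothing more can be done
the job is handed in; nothing more can be done
```

I screwed all three wing bolts clockwise to their stops, let go of each, and handed the job in at about 33 s of the 72 s allowed. The sign-off gave no verdict, so this rests on my own checks.

| Bolt | Turn where the torque jumped (rad) | Turn read from the last picture (rad) |
|---|---|---|
| top | 2.46 | 2.43 |
| right | 2.04 | 1.90 |
| left | 1.92 | 1.90 |

- **Stops:** Torque stayed flat on each bolt, then jumped by about 0.7 N m. I pushed the top and left bolts a little further after the jump, but not the right one. The commanded turn on the right reads 0.14 rad more than the picture, about what the 0.12 rad step and my few-degree picture reading allow.
- **Loose objects:** The disc did not move in either view (under 0.1 px). The bowl showed under 0.2 px of shift in the side view, and the bottle under 0.1 px in the top view. The bowl's top-view and the bottle's side-view comparisons did not match (scores of 0.07 and 0.01). I put that down to the arm blocking those views, but I did not confirm it.
- **What went wrong on the way:**
  - The first grip on the top bolt closed on its round foot, because my cover-height estimate was about 7 mm low. I opened, raised and gripped again.
  - The first retreat was refused because the last joint was near its limit, so I turned it back a little first.
  - The left bolt was out of reach square-on, so I gripped it with the tool tilted about 3°.

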